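# Hold a cabinet hinge leaf in line for its pin

## Task

One of the two hinge posts already has its black-headed pin fitted: leave that one and its pin alone. Lift the loose hinge leaf out of its blue stand and bring its knuckle, upright, into the gap between the two knuckles of the other post (the one with no pin, only an orange collar on top), home in the V notch and midway between them, so that all three holes line up for a pin. Finish while still holding the leaf there in the gripper, not resting on the lower knuckle, and do not knock the other things on the bench about.

Things in the scene. Friction and masses are not known exactly. Their poses are not given: they have to be found in the camera images.
- leaf_mid (a point): the loose steel hinge leaf, 0.22 kg give or take a third, standing upright in the stand's slot: plate 55 mm long (x), 8 mm thick (y), 70 mm tall (z), with a knuckle on its +x end. This point is the middle of the plate, half-way up. Free to grip across its thickness from above on the upper part of the plate: 48 mm stand out of the stand.
- leaf_knuckle (a point): middle of the bore of the leaf's knuckle, 40 mm along the leaf's +x from leaf_mid at the same height. The knuckle is 22 mm outside, 12 mm bore, 30 mm tall (so 5 mm spare above and below in the 40 mm gap), joined to the plate by a short 8 mm thick web; the plate begins 13 mm from the bore axis. z is the bore axis (up).
- stand: blue plastic stand fixed to the bench, 90 x 44 mm, 22 mm tall, with a slot along its x, 58 x 9.5 mm, 16 mm deep. Origin under its centre, on the bench. The leaf stands in the slot and is drawn straight up.
- post_a_gap (a point): hinge post A: point on the upright hinge axis of a grey fixed post (115 mm tall, 18 to 70 mm behind the axis, on its +x side), 70 mm above the bench, mid-gap between its two knuckles. z up; -x is the open front. Knuckles 22 mm outside, 12 mm bore, 25 mm tall; the gap is 40 mm high. A black 90-degree V notch in the gap stops a 22 mm knuckle pushed in along +x with its bore on the axis.
- post_b_gap (a point): hinge post B: the same as post A, at another place; each has a dark foot plate 130 x 90 mm, 8 mm thick. Their knuckles span heights 25 to 50 and 90 to 115 mm above the bench.
- pin: steel hinge pin with a black head, fitted (fixed) in one of the two posts, on its hinge axis: 9 mm shank through both knuckles and the gap, domed head 22 mm across and 10 mm high on the top knuckle. Origin under the head on the hinge axis, 115 mm above the bench. It may be at post A or B.
- collar: orange plastic collar, 22 mm outside, 13 mm hole, 5 mm high, fixed on the top knuckle of the post that has no pin. Origin under its centre, on the hinge axis, 115 mm above the bench.
- screwdriver: loose red-handled screwdriver, a bystander.
- grease_can: loose can with yellow label, 52 mm across, 130 mm tall, a bystander; origin under its centre.
- screw_tub: loose white bowl, 80 mm across, 50 mm tall, a bystander; origin under its centre.
- contactor: loose grey and black contactor, 70 x 45 x 100 mm, a bystander; origin under its centre.
- multimeter: loose yellow multimeter lying flat, 140 x 75 x 41 mm, a bystander; origin under its centre.
- terminal_box: loose small carton, 60 x 90 x 45 mm, a bystander; origin under its centre.
Mind the look-alikes: they are no part of the job. Leave any red or turquoise look-alike of the part that bears post_a_gap alone.

How it is judged:
By the outcome, as a careful person would: the job done as asked, in the order asked, and still so for the second after the job is handed in, while the arm keeps its last pose, push and grip.
It also fails if it takes over 35 s, if anything falls off the work surface, if the arm or the gripper's body presses on something with over 40 N, if the wrist force passes 120 N, or if a joint passes its speed limit or range.

## Robot

A 6-joint arm with a two-finger parallel gripper is mounted at the origin on the work surface. World frame = base frame: x ahead of the robot, y to its left, z up, the work surface at z = 0. Lengths are in m, angles in rad, forces in N, time in s.
With the tool pointing down it reaches from about 0.35 to 0.975 m from the base axis. Payload 4.9 kg.
Tool frame: the origin (TCP) lies between the finger pads; the fingertips stand 14 mm ahead of it and the grasp point (between the pads) lies 5 mm behind it (manip.tcp_to_tips is the distance from the TCP to the fingertips, in m); z points along the fingers, y is the line along which they close (so a half turn about z gives the same grasp; the last joint's range is limited). The gripper opens to 85 mm and grips with 20 to 120 N. Pads are 22 mm wide; open, the fingers measure 114 mm over their backs; the gripper's body (76 mm by 85 mm) begins 54 mm behind the grasp point. The pads swing forward as they close: fully open they stand 13 mm farther back than shut.
Start: joints at [-0.119, 0.053, 1.613, -0, 1.476, -0.119], TCP at [0.625, 0, 0.245] pointing down, gripper open.
Joint ranges: [-3.01, 3.01], [-1.01, 2.22], [0.06, 2.58], [-1.02, 4.17], [0.09, 2.62], [-3.14, 3.14]. Speed limits (rad/s): [2.57, 2.57, 3.14, 3.14, 3.14, 3.14].

## Interface

Orientations are given as a unit quaternion [w, x, y, z].
In Python, from plant import manip gives the robot as it stands.
- The arm moves only by the tool servo_tool, never from a script. Its argument "moves" is a list that holds one entry, the list of rows, each a list of 7 numbers: the shift along the tool's x, y, z in mm, then the turn, a rotation vector about the tool's x, y, z in degrees, then the finger opening in mm, from 0 to 85.4. In form: [[[x, y, z, ax, ay, az, fingers], ...]]. A call has 1 to 12 rows; each row shifts and turns the commanded pose from where the row before left it, along the tool's axes as they then stand; what a row does not reach is not made up. A row lasts 1/8 s, in which the tool goes at most 62.5 mm and 10.7 degrees, less where a joint would pass 70% of its speed; a pose out of reach is approached as far as the arm can. A call with a gripper value outside its range is refused whole. The fingers move at their own pace and stop on an object; the grip force is fixed at half the most. Time passes only in rows, so rows that do not move let the fingers close. It gives the time, the measured TCP pose, the force, the opening and the grip force at its end, in the units of the state.
- manip.state(): the state, without advancing time (a new reading comes with each control period).
- manip.grab_frame(name): name is "scene" or "side" or "wrist"; returns a dict with "image" (480x640x3 uint8, blue, green, red), "mtx" (3x3 intrinsics, pixels), "dist_coeffs" ([k1, k2, p1, p2, k3] as OpenCV has them; the pictures are not rectified), "eye" and "rotation" of the camera in the world. Camera axes: x right, y down, z forward; pixel columns grow to the right and rows downward; lengths in m; the calibration is good to about 2 mm. A picture is of the moment at which its call begins. There is no depth.
- manip.job_done(): hands the job in; it is judged then, once.
The state is a dict: "time": time; "joint_pos": joint angles; "joint_vel": joint speeds; "joint_efforts": joint torques, N m; "tool_pos": TCP position; "tool_rot": TCP orientation; "contact_force": force on the tool from outside, world axes, zero at the start; "ft_torque": the same for the moment, N m; "gripper_width": opening from 0.0 (shut) to 1.0 (fully open); "grasp_force": force on a finger pad.
Only numpy, scipy, OpenCV 4.12 (cv2) and the standard library are available. Lean on these libraries where they do the work, as an engineer would, in place of code of your own. Each camera call takes 0.05 s, during which the arm holds its last target. There are 200 camera calls.

## Working session

There is one attempt and no reset: what is moved stays moved. The work goes in short steps, Python scripts to look and compute and a tool call to move; the robot and the scene stay as the last step left them, time stands still between calls to the robot, and variables do not carry over. Pictures are saved under pics/ and viewed, at most 11 in all, crops included, and the job is handed in when it is done.

Besides the shell and the picture viewer there is one more tool, called after "Emit:" as a command line: name --argument value ..., lists and objects as JSON in quotes. servo_tool: Moves the arm, as the interface text tells. Its arguments: {"type":"object","properties":{"moves":{"type":"array"}},"required":["moves"]}

```bash
mkdir -p pics; cat > h.py <<'E'
import numpy as np, cv2
from plant import manip
def grab(n,save=None):
    f=manip.grab_frame(n)
    if save: cv2.imwrite(f'pics/{save}.png',f['image'])
    return f
def ray(f,uv):
    p=cv2.undistortPoints(np.array([[uv]],float),np.array(f['mtx']),np.array(f['dist_coeffs']))[0,0]
    return np.array(f['eye']),np.array(f['rotation'])@np.array([p[0],p[1],1])
def onz(f,uv,z):
    e,d=ray(f,uv); return e+d*(z-e[2])/d[2]
def tri(f1,a,f2,b):
    e1,d1=ray(f1,a);e2,d2=ray(f2,b)
    s=np.linalg.lstsq(np.c_[d1,-d2],e2-e1,rcond=None)[0]
    p,q=e1+s[0]*d1,e2+s[1]*d2
    return (p+q)/2,np.linalg.norm(p-q)
def proj(f,P):
    R=np.array(f['rotation']).T
    return cv2.projectPoints(np.array(P,float).reshape(-1,3),cv2.Rodrigues(R)[0],-R@np.array(f['eye']),np.array(f['mtx']),np.array(f['dist_coeffs']))[0][:,0]
E
python3 - <<'E'
from h import *
for n in('scene','side','wrist'):
    f=grab(n,n+'0'); print(n,f['eye'],np.round(f['rotation'],3).tolist())
print(manip.state())
E
```

```text
scene [ 1.29256086 -0.18816187  0.8986976 ] [-0.304, 0.733, 0.566, -0.222]
side [ 0.23521017 -0.79832747  0.70019199] [-0.453, 0.874, -0.151, 0.087]
wrist [0.62598225 0.07693381 0.3735822 ] [0.151, 0.989, -0.0, -0.0]
{'time': 0.15, 'joint_pos': array([-1.18977816e-01,  5.32056060e-02,  1.61399662e+00,  1.22955345e-06,
        1.47602338e+00, -1.19025318e-01]), 'joint_vel': array([ 2.69110323e-03, -1.72186758e-03, -4.44390270e-03,  1.74166654e-03,
        8.81767178e-04,  5.64145633e-05]), 'joint_efforts': array([ 5.10442842e-04, -3.94241810e+01, -3.70721948e+01, -1.15854355e-04,
        4.61802789e-03,  5.00508997e-05]), 'tool_pos': array([6.24522401e-01, 7.17016099e-05, 2.44334418e-01]), 'tool_rot': array([-6.42171995e-04,  7.07089793e-01,  7.07123298e-01, -5.04229186e-04]), 'contact_force': array([-0.24411216,  0.27756731, -0.33453238]), 'ft_torque': array([-0.01113974,  0.00912814,  0.01413143]), 'grasp_force': 0.0, 'gripper_width': 1.0009543663135718}
```

View pics/scene0.png

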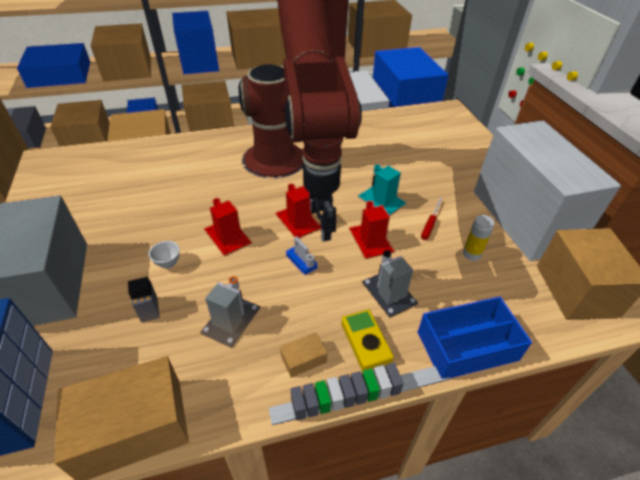

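View pics/side0.png

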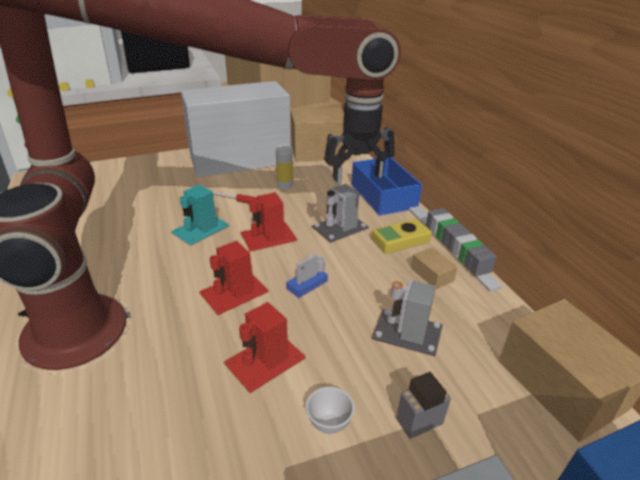

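Scene view: the blue stand with the leaf is at about (302,257), and the grey post with the orange collar at (234,282). The grey post with the black pin is at (386,258). In the side view the stand is at (308,275), the collar at (397,285) and the pinned post at (338,195).
Candidates for the target (scene px): the grey collar post (234,282), the grey pinned post (386,258), red look-alikes at (225,222), (297,208) and (374,228), and a turquoise one at (385,187). I choose the grey collar post. For the leaf, the only candidate is the one in the blue stand at (302,257). The big blue bin at (472,335) isn't it. "rotation" is a quaternion, so I'll convert it and then check a close crop.

```bash
sed -i 's/^def grab/from scipy.spatial.transform import Rotation as Ro\ndef grab/; s/    if save/    f["rotation"]=Ro.from_quat(np.roll(f["rotation"],-1)).as_matrix()\n    if save/' h.py
python3 - <<'E'
from h import *
a=cv2.imread('pics/scene0.png');b=cv2.imread('pics/side0.png')
r=lambda im,x,y:cv2.resize(im[y:y+75,x:x+100],(400,300),interpolation=cv2.INTER_CUBIC)
cv2.imwrite('pics/crops.png',np.vstack([np.hstack([r(a,190,270),r(a,255,220)]),np.hstack([r(b,360,275),r(b,260,235)])]))
E
```

```text
(no output)
```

View pics/crops.png

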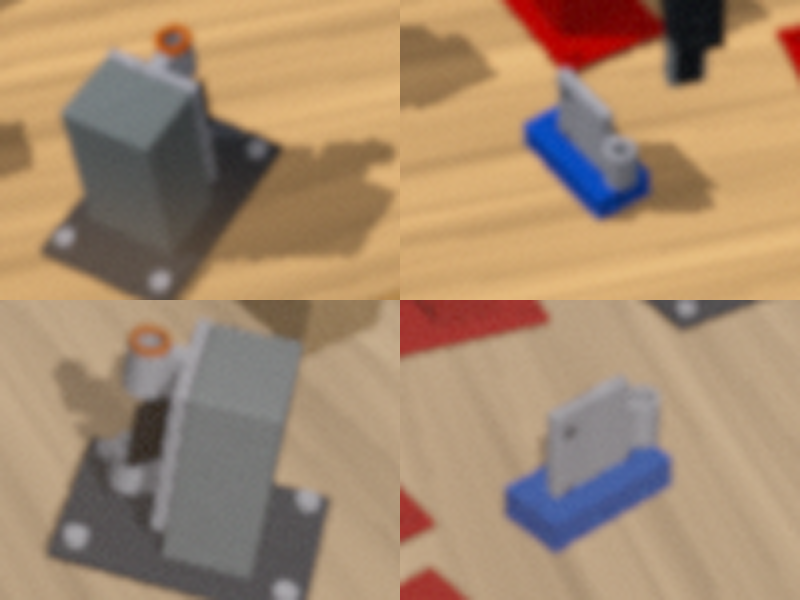

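View pics/wrist0.png

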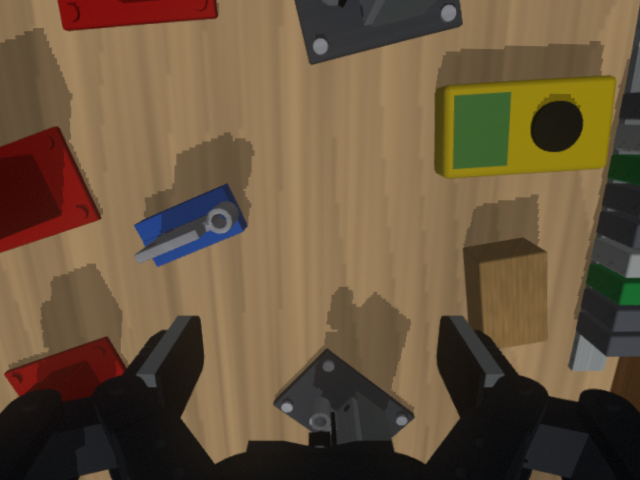

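The crops confirm both choices. The grey post carries the orange collar, with the knuckle on its open side facing away from the scene camera. The grey leaf is in the blue stand, with its knuckle at wrist px (220,219) and its far plate end near (140,255). The wrist view shows the collar post's foot corners at (325,349), (274,402) and (413,413).

```bash
cat >> h.py <<'E'
def mask(im,lo,hi,box=None):
    m=cv2.inRange(cv2.cvtColor(im,cv2.COLOR_BGR2HSV),lo,hi)
    if box: k=np.zeros_like(m);x,y,X,Y=box;k[y:Y,x:X]=1;m*=k
    return m
E
python3 - <<'E'
from h import *
s=grab('scene');d=grab('side');w=grab('wrist')
def ell(f,box):
    m=mask(f['image'],(3,120,90),(14,255,255),box)
    c=max(cv2.findContours(m,0,1)[0],key=cv2.contourArea); h=cv2.convexHull(c)
    M=cv2.moments(h); print(m.sum()/255,cv2.boundingRect(c)); return M['m10']/M['m00'],M['m01']/M['m00']
a=ell(s,(222,270,248,296));b=ell(d,(388,278,408,296));print(a,b,tri(s,a,d,b), onz(s,a,.119),onz(d,b,.119))
for p in [(325,349),(274,402),(413,413)]: print('foot',onz(w,p,.008))
P=[onz(w,p,.008) for p in [(325,349),(274,402),(413,413)]]
print(np.linalg.norm(P[0]-P[1]),np.linalg.norm(P[0]-P[2]),[np.degrees(np.arctan2(*(v[1::-1]))) for v in (P[1]-P[0],P[2]-P[0])])
# stand: blue mask in wrist
m=mask(w['image'],(105,120,40),(125,255,255),(120,170,260,280))
c=max(cv2.findContours(m,0,1)[0],key=cv2.contourArea);print(cv2.minAreaRect(c))
print('knuckle top',onz(w,(220,219),.056),'plate end top',onz(w,(139,256),.076))
im=w['image'][160:290,110:270];im2=w['image'][335:450,250:430]
cv2.imwrite('pics/wc.png',np.vstack([cv2.resize(im,(400,300),interpolation=2),cv2.resize(im2,(400,256),interpolation=2)]))
E
```

```text
54.0 (228, 276, 10, 8)
41.0 (392, 281, 11, 8)
(232.85148514851485, 279.4752475247525) (396.9781931464174, 284.4704049844237) (array([ 0.62351439, -0.20635664,  0.11769966]), np.float64(0.0007627334392797809)) [ 0.62429655 -0.20604459  0.119     ] [ 0.62273521 -0.20812597  0.119     ]
foot [ 0.63134626 -0.15176098  0.008     ]
foot [ 0.57623591 -0.2178067   0.008     ]
foot [ 0.72831895 -0.23293152  0.008     ]
0.08601853065906981 0.12646089831313959 [np.float64(-129.84254016770754), np.float64(-39.930857030520976)]
((184.18960571289062, 213.03201293945312), (23.471492767333984, 100.7958984375), 64.2126693725586)
knuckle top [ 0.54545349 -0.00183114  0.056     ] plate end top [ 0.48444374 -0.02652222  0.076     ]
```

View pics/wc.png

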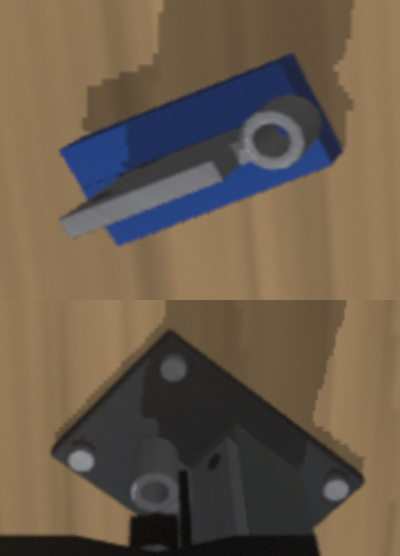

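```bash
python3 - <<'E'
from h import *
w=grab('wrist');s=grab('scene');d=grab('side')
yaw=lambda v:np.degrees(np.arctan2(v[1],v[0]))
P=[onz(w,p,.022) for p in [(135,225),(227,184),(158,266)]];print('stand',np.round(P,4),yaw(P[1]-P[0]))
U=[onz(w,p,.076) for p in [(136,259),(199,229)]]; print('plate top',np.round(U,4),yaw(U[1]-U[0]))
k=onz(w,(219.3,220),.056);e=onz(w,(136.5,256),.076);print(k,e,yaw(k-e))
for p in [(222,205),(297,190),(374,210)]: print('red top',onz(s,p,.115))
for p in [(160,280),(322,325)]: pass
m=mask(w['image'],(105,120,40),(125,255,255),(120,170,260,280))
for p in [(0,250),(100,213),(55,128),(8,377),(108,338),(62,28),(216,16)]: print('red foot',p,onz(w,p,.008)[:2])
E
```

```text
stand [[ 0.4592 -0.0157  0.022 ]
 [ 0.5453  0.0211  0.022 ]
 [ 0.4755 -0.0552  0.022 ]] 23.1041687636362
plate top [[ 0.4818 -0.0291  0.076 ]
 [ 0.5339 -0.0048  0.076 ]] 25.01073437877551
[ 0.54491732 -0.00271405  0.056     ] [ 0.48251584 -0.02658273  0.076     ] 20.931937306059062
red top [ 0.34925354 -0.20272707  0.115     ]
red top [0.33375281 0.01147209 0.115     ]
red top [0.46852176 0.19722661 0.115     ]
red foot (0, 250) [ 0.31438893 -0.04407731]
red foot (100, 213) [ 0.42080872 -0.00766919]
red foot (55, 128) [0.39199204 0.06958493]
red foot (8, 377) [ 0.28663199 -0.18970618]
red foot (108, 338) [ 0.40707271 -0.1399444 ]
red foot (62, 28) [0.41215265 0.15011695]
red foot (216, 16) [0.54177393 0.1566711 ]
```

Emit:
servo_tool --moves '[[[-8,-58,0,0,0,-10,85],[-9.2,-48.3,0,0,0,-10,60],[0,0,0,0,0,-10,40],[0,0,0,0,0,-10,40],[0,0,0,0,0,-10,40],[0,0,0,0,0,-10,40],[0,0,0,0,0,-10,40],[0,0,0,0,0,-10,40],[0,0,0,0,0,-10,40],[0,0,0,0,0,-10,40],[0,0,0,0,0,-10,40],[0,0,0,0,0,-2.5,40]]]'

```text
time: 1.95
tool_pos: [0.521, -0.0255, 0.2454]
tool_rot: [0.0, -0.196, 0.981, -0.0]
contact_force: [-0.3, -0.0, 0.4]
gripper_width: 0.471
grasp_force: 0.0
```

```bash
python3 - <<'E'
from h import *
w=grab('wrist','w2');st=manip.state();R=Ro.from_quat(np.roll(st['tool_rot'],-1)).as_matrix()
print(st['tool_pos'],np.round(R,3).tolist(),w['eye'])
E
```

```text
[ 0.52102327 -0.02544456  0.24543886] [[-0.923, -0.385, 0.0], [-0.385, 0.923, -0.0], [-0.0, -0.0, -1.0]] [ 0.45178729 -0.05427761  0.37479983]
```

View pics/w2.png

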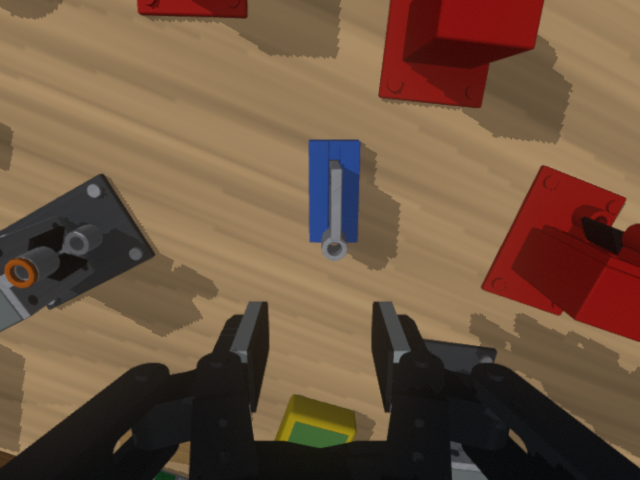

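The wrist view shows the leaf almost aligned with the image: the plate top runs from (336,162) to about (337,235) and the knuckle is at (334,248). The collar is at (22,272) and its lower knuckle at (80,238).

```bash
python3 - <<'E'
from h import *
w=grab('wrist');im=w['image'];st=manip.state();R=Ro.from_quat(np.roll(st['tool_rot'],-1)).as_matrix()
yaw=lambda v:np.degrees(np.arctan2(v[1],v[0]))
m=mask(im,(105,120,40),(125,255,255),(300,130,370,250))
# stand side edges, rows 165..235: first & last blue columns
L=[];Rr=[]
for y in range(150,235,5):
    x=np.where(m[y])[0]; L.append(onz(w,(x[0],y),.022));Rr.append(onz(w,(x[-1]+1,y),.022))
for E in (L,Rr):
    E=np.array(E);print('stand edge',yaw(np.polyfit(E[:,0],E[:,1],1)[0]*np.array([0,1])+np.array([1,0])),E.mean(0))
# leaf top face: brightness profile
hsv=cv2.cvtColor(im,cv2.COLOR_BGR2HSV)
for y in (165,180,200,220,230,238): 
    print(y,hsv[y,322:352,2].tolist())
m=mask(im,(3,120,90),(14,255,255),(0,250,50,295));c=max(cv2.findContours(m,0,1)[0],key=cv2.contourArea);e=cv2.fitEllipse(cv2.convexHull(c));print(e,'collar',onz(w,e[0],.120))
print('lower kn',onz(w,(80,238),.050))
k=onz(w,(334,248),.056);print('knuckle',k)
for i in [(309,140),(359,140),(102,175),(153,255)]:print(i,onz(w,i,.022 if i[1]==140 else .008))
cv2.imwrite('pics/w2c.png',np.hstack([cv2.resize(im[130:270,290:380],(360,560),interpolation=2),cv2.resize(im[170:330,0:110],(385,560),interpolation=2)]))
E
```

```text
stand edge 22.396302184945913 [ 0.51283374 -0.03842489  0.022     ]
stand edge 21.99723010495947 [0.49648548 0.00082269 0.022     ]
165 [137, 138, 138, 138, 137, 130, 102, 83, 86, 84, 80, 79, 80, 80, 79, 79, 79, 77, 90, 98, 98, 102, 125, 137, 138, 138, 138, 138, 138, 138]
180 [136, 137, 137, 137, 137, 127, 97, 73, 76, 108, 127, 129, 130, 130, 130, 129, 130, 128, 124, 105, 96, 98, 98, 98, 99, 98, 99, 99, 98, 99]
200 [136, 137, 137, 136, 136, 121, 92, 79, 81, 111, 126, 130, 130, 130, 129, 129, 129, 128, 119, 94, 92, 97, 98, 98, 98, 99, 99, 99, 99, 99]
220 [137, 137, 137, 136, 135, 117, 95, 83, 84, 114, 129, 129, 129, 128, 128, 130, 130, 130, 113, 100, 98, 97, 98, 98, 98, 98, 97, 99, 98, 99]
230 [137, 137, 132, 118, 101, 92, 88, 85, 92, 116, 128, 129, 129, 129, 129, 127, 128, 126, 104, 87, 91, 96, 99, 99, 98, 98, 99, 98, 98, 98]
238 [94, 90, 90, 89, 91, 99, 115, 122, 118, 122, 128, 126, 126, 124, 124, 125, 125, 122, 99, 74, 64, 60, 58, 70, 90, 97, 97, 98, 98, 98]
((18.79198455810547, 272.89892578125), (25.59463119506836, 32.899051666259766), 134.08001708984375) collar [ 0.62541584 -0.20710429  0.12      ]
lower kn [ 0.61996114 -0.20464185  0.05      ]
knuckle [ 0.54371997 -0.00349222  0.056     ]
(309, 140) [ 0.47329076 -0.05541379  0.022     ]
(359, 140) [ 0.4570146  -0.01636965  0.022     ]
(102, 175) [ 0.57443109 -0.21835479  0.008     ]
(153, 255) [ 0.63103738 -0.15386189  0.008     ]
```

View pics/w2c.png

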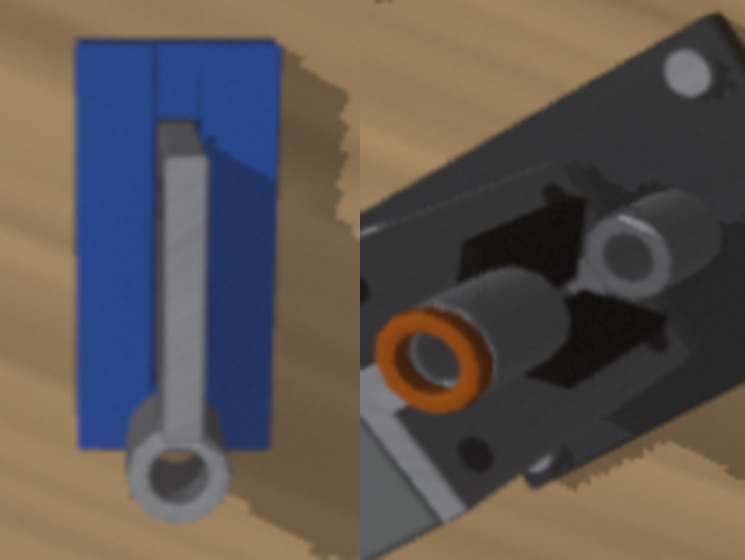

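```bash
python3 - <<'E'
from h import *
w=grab('wrist');st=manip.state();R=Ro.from_quat(np.roll(st['tool_rot'],-1)).as_matrix();t=st['tool_pos']
T=lambda p:np.round((R.T@(p-t))*1000,1)
print('collar',onz(w,(21,273),.120),'low',onz(w,(77.3,242.5),.05))
a,b=[onz(w,p,.076) for p in((336,168.5),(335,240.5))];print('plate ends T',T(a),T(b))
print('knuckle T',T(onz(w,(334.3,248.5),.056)))
print('stand corners T',[T(onz(w,p,.022)) for p in((309,140),(359.5,140),(309.7,242),(357.5,242))])
E
```

```text
collar [ 0.6244074  -0.20586737  0.12      ] low [ 0.62437186 -0.20620275  0.05      ]
plate ends T [ 38.3  11.7 169.4] [-16.7  11.6 169.4]
knuckle T [-29.8  11.8 189.4]
stand corners T [array([ 55.6,  -9.3, 223.4]), array([ 55.6,  33.5, 223.4]), array([-34.7,  -9.4, 223.4]), array([-34.8,  34.2, 223.4])]
```

Emit:
servo_tool --moves '[[[10.5,11.8,0,0,0,0,40],[0,0,50,0,0,0,40],[0,0,50,0,0,0,40],[0,0,40,0,0,0,40],[0,0,35,0,0,0,40],[0,0,18,0,0,0,40],[0,0,0,0,0,0,40],[0,0,0,0,0,0,40]]]'

```text
time: 3.1
tool_pos: [0.508, -0.0187, 0.054]
tool_rot: [0.001, -0.195, 0.981, -0.001]
contact_force: [0.3, -0.3, 0.7]
gripper_width: 0.472
grasp_force: 0.0
```

```bash
python3 - <<'E'
from h import *
w=grab('wrist','w3');d=grab('side')
cv2.imwrite('pics/w3.png',np.hstack([w['image'][120:480,120:540],cv2.resize(d['image'][200:320,250:370],(360,360))]))
print(manip.state()['tool_pos'])
E
```

```text
[ 0.50821611 -0.01879699  0.05424348]
```

View pics/w3.png

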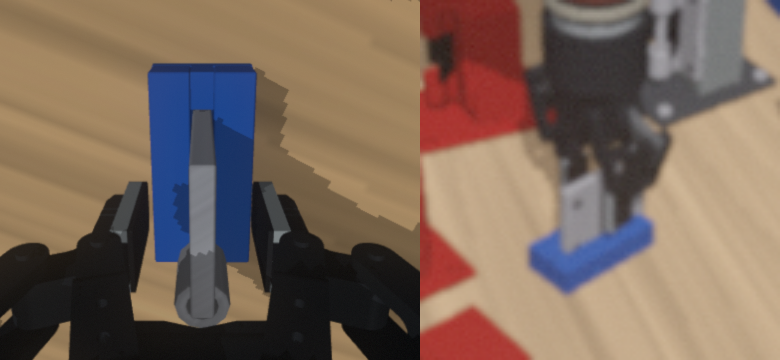

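The fingers straddle the plate: pads at crop columns 148 and 253, plate centre at 203, clear of the stand. I'll close now.

Emit:
servo_tool --moves '[[[0,0,0,0,0,0,20],[0,0,0,0,0,0,10],[0,0,0,0,0,0,0],[0,0,0,0,0,0,0],[0,0,0,0,0,0,0],[0,0,0,0,0,0,0],[0,0,0,0,0,0,0],[0,0,0,0,0,0,0]]]'

```text
time: 4.2
tool_pos: [0.5072, -0.0186, 0.0529]
tool_rot: [0.0, -0.195, 0.981, -0.0]
contact_force: [-0.6, 1.0, 5.7]
gripper_width: 0.09
grasp_force: 59.4
```

Emit:
servo_tool --moves '[[[0,0,-6,0,0,0,0],[0,0,-10,0,0,0,0],[0,0,-12,0,0,0,0],[0,0,-12,0,0,0,0],[0,0,-10,0,0,0,0],[0,0,0,0,0,0,0],[0,0,0,0,0,0,0]]]'

```text
time: 5.08
tool_pos: [0.5065, -0.0185, 0.102]
tool_rot: [-0.0, -0.195, 0.981, 0.0]
contact_force: [-0.6, -1.6, -3.3]
gripper_width: 0.089
grasp_force: 58.4
```

```bash
python3 - <<'E'
from h import *
w=grab('wrist');d=grab('side')
cv2.imwrite('pics/w4.png',np.hstack([w['image'][120:480,120:540],cv2.resize(d['image'][200:320,250:370],(360,360))]))
s=manip.state();R=Ro.from_quat(np.roll(s['tool_rot'],-1)).as_matrix();t=s['tool_pos'];print(t,s['contact_force'],s['ft_torque'],R.round(4).tolist())
# predicted px of leaf points if unchanged in the grip: plate top ends, knuckle top
P=[t+R@np.array([x,0,z]) for x,z in((.0275,-.0231),(-.0275,-.0231),(-.040,-.0031))]
print(proj(w,P)-[120,120])
E
```

```text
[ 0.50631342 -0.01846404  0.10166445] [ 0.13247143  0.34987075 -2.0674415 ] [ 0.0053271   0.06483868 -0.04258671] [[-0.9239, -0.3827, -0.0012], [-0.3827, 0.9239, 0.0002], [0.001, 0.0007, -1.0]]
[[200.48815913 169.22569037]
 [200.54714703 322.2834711 ]
 [200.50350416 308.56846214]]
```

View pics/w4.png

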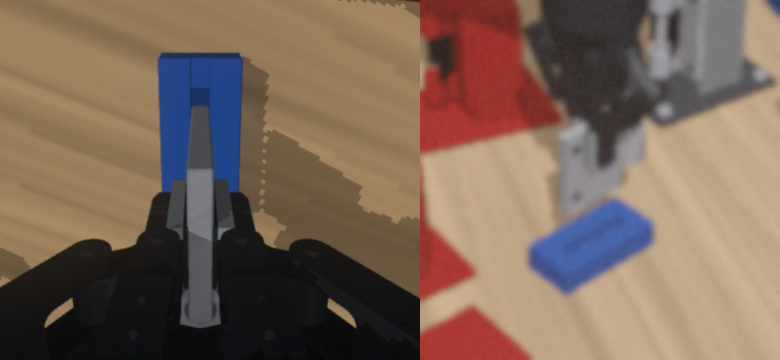

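The leaf is held as predicted: the plate's far end is at crop (200,169), against a computed (200.5,169.2). Next I go to the front of the collar post and turn.

Emit:
servo_tool --moves '[[[1,-30,0,0,0,0,0],[1,-40,0,0,0,0,0],[1,-40,0,0,0,0,0],[0.6,-28.3,0,0,0,0,0],[0,0,0,0,0,10.5,0],[0,0,0,0,0,10.5,0],[0,0,0,0,0,10.5,0],[0,0,0,0,0,10.5,0],[0,0,0,0,0,10.5,0],[0,0,0,0,0,10.5,0],[0,0,10,0,0,0,0],[0,0,10,0,0,0,0]]]'

```text
time: 6.68
tool_pos: [0.556, -0.1475, 0.081]
tool_rot: [-0.001, 0.345, 0.939, 0.0]
contact_force: [-0.6, -0.7, -2.2]
gripper_width: 0.088
grasp_force: 59.0
```

```bash
python3 - <<'E'
from h import *
w=grab('wrist');d=grab('side');s=grab('scene')
cv2.imwrite('pics/w5.png',np.hstack([w['image'][:,120:520],cv2.resize(d['image'][240:360,340:440],(400,480),interpolation=2)]))
s=manip.state();R=Ro.from_quat(np.roll(s['tool_rot'],-1)).as_matrix();t=s['tool_pos'];print(t,s['contact_force'],np.degrees(np.arctan2(-R[1,0],-R[0,0])),R.round(4).tolist())
L=R.T@(np.array([.6244,-.206,.07])-t);print('axis in tool mm',L*1000)
E
```

```text
[ 0.55536349 -0.14729075  0.08061257] [ 0.23637286 -0.899154   -2.49290649] -40.430062108289526 [[-0.7612, 0.6485, -0.0028], [0.6485, 0.7612, 0.0011], [0.0029, -0.0009, -1.0]]
axis in tool mm [-90.65456541   0.09181677  10.35297301]
```

View pics/w5.png

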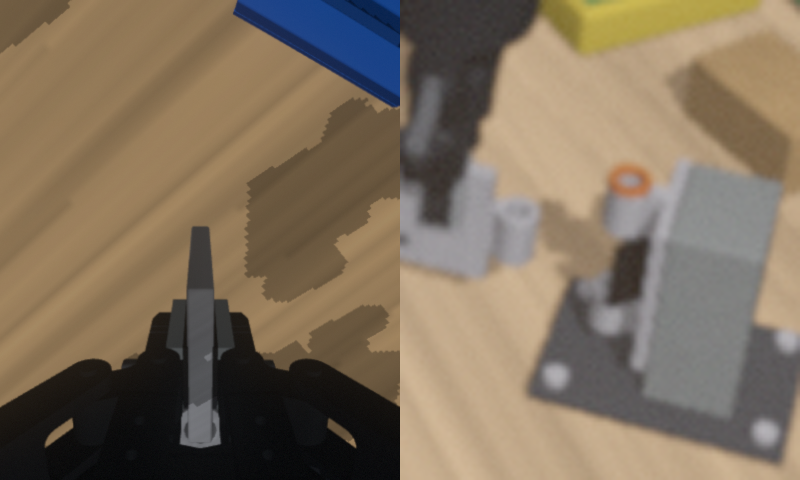

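The leaf stands upright in front of the collar post's open side, at the right height to clear both knuckles. I'll advance most of the way and raise about 1.3 mm.

Emit:
servo_tool --moves '[[[-8,0,-1.3,0,0,0,0],[-12,0,0,0,0,0,0],[-12,0,0,0,0,0,0],[-8,0,0,0,0,0,0],[-5,0,0,0,0,0,0],[0,0,0,0,0,0,0],[0,0,0,0,0,0,0]]]'

```text
time: 7.7
tool_pos: [0.5904, -0.1767, 0.0834]
tool_rot: [-0.0, 0.346, 0.938, 0.0]
contact_force: [-0.6, -0.8, -1.8]
gripper_width: 0.087
grasp_force: 59.0
```

```bash
cat > q.py <<'E'
from h import *
s=manip.state();R=Ro.from_quat(np.roll(s['tool_rot'],-1)).as_matrix();t=s['tool_pos']
print(s['time'],t.round(4),'F tool',(R.T@s['contact_force']).round(1),s['ft_torque'].round(2),R[2].round(4))
print('axis minus knuckle, tool mm',(R.T@(np.array([.6244,-.206,.07])-t)*1000+[40,0,-11.9]).round(1))
E
python3 q.py
```

```text
7.7 [ 0.5904 -0.1767  0.0834] F tool [-0.  -1.   1.8] [-0.04  0.05  0.02] [ 6.e-04 -1.e-04 -1.e+00]
axis minus knuckle, tool mm [-4.9 -0.2  1.5]
```

Emit:
servo_tool --moves '[[[-1,0,1.6,0,0,0,0],[-1,0,0,0,0,0,0],[-1,0,0,0,0,0,0],[-0.7,0,0,0,0,0,0],[0,0,0,0,0,0,0]]]'

```text
time: 8.32
tool_pos: [0.5935, -0.1794, 0.0821]
tool_rot: [0.0, 0.346, 0.938, -0.0]
contact_force: [0.3, 0.8, -3.2]
gripper_width: 0.089
grasp_force: 59.0
```

```bash
python3 q.py
```

```text
8.325 [ 0.5935 -0.1794  0.0821] F tool [0.3 0.8 3.2] [-0.04 -0.    0.05] [-1.e-04 -0.e+00 -1.e+00]
axis minus knuckle, tool mm [-0.8 -0.2  0.2]
```

Emit:
servo_tool --moves '[[[-0.7,0,0,0,0,0,0],[-0.5,0,0,0,0,0,0],[0,0,0,0,0,0,0]]]'

```text
time: 8.7
tool_pos: [0.5944, -0.1801, 0.082]
tool_rot: [0.0, 0.346, 0.938, 0.0]
contact_force: [-0.6, 0.0, -2.2]
gripper_width: 0.087
grasp_force: 59.0
```

```bash
python3 q.py
```

```text
8.7 [ 0.5944 -0.1801  0.082 ] F tool [ 0.5 -0.4  2.2] [0.04 0.08 0.04] [-0.  0. -1.]
axis minus knuckle, tool mm [ 0.4 -0.2  0.1]
```

Emit:
servo_tool --moves '[[[-0.5,0,0,0,0,0,0],[-0.5,0,0,0,0,0,0],[0,0,0,0,0,0,0]]]'

```text
time: 9.07
tool_pos: [0.5951, -0.1808, 0.082]
tool_rot: [0.0, 0.346, 0.938, -0.0]
contact_force: [0.2, 0.0, -2.2]
gripper_width: 0.086
grasp_force: 59.0
```

```bash
python3 q.py
```

```text
9.075 [ 0.5951 -0.1808  0.082 ] F tool [-0.1  0.1  2.2] [ 0.01 -0.02  0.01] [-0.  0. -1.]
axis minus knuckle, tool mm [ 1.4 -0.2  0.1]
```

Emit:
servo_tool --moves '[[[-0.5,0,0,0,0,0,0],[-0.5,0,0,0,0,0,0],[0,0,0,0,0,0,0]]]'

```text
time: 9.45
tool_pos: [0.5953, -0.1812, 0.0817]
tool_rot: [-0.001, 0.346, 0.938, 0.0]
contact_force: [-3.5, 1.4, -1.0]
gripper_width: 0.085
grasp_force: 59.1
```

```bash
python3 q.py
```

```text
9.45 [ 0.5953 -0.1812  0.0817] F tool [ 3.5 -1.2  1. ] [ 0.11  0.55 -0.08] [ 1.6e-03 -6.0e-04 -1.0e+00]
axis minus knuckle, tool mm [ 1.7  0.1 -0.2]
```

Emit:
servo_tool --moves '[[[-0.5,0,0,0,0,0,0],[-0.4,0,0,0,0,0,0],[0,0,0,0,0,0,0]]]'

```text
time: 9.82
tool_pos: [0.5953, -0.1815, 0.0815]
tool_rot: [-0.002, 0.346, 0.938, -0.0]
contact_force: [-6.1, 2.0, -0.2]
gripper_width: 0.087
grasp_force: 59.3
```

```bash
python3 q.py
```

```text
9.825 [ 0.5953 -0.1815  0.0815] F tool [ 5.9 -2.4  0.2] [ 0.31  0.85 -0.05] [ 0.0034 -0.0012 -1.    ]
axis minus knuckle, tool mm [ 2.   0.3 -0.5]
```

The tool slid sideways about 45° against one V face. I'll shift along −y to centre it, then press.

Emit:
servo_tool --moves '[[[0,-0.5,0,0,0,0,0],[0,-0.3,0,0,0,0,0],[0,0,0,0,0,0,0]]]'

```text
time: 10.2
tool_pos: [0.5954, -0.1823, 0.0814]
tool_rot: [-0.001, 0.346, 0.938, 0.0]
contact_force: [-4.4, 1.7, -2.6]
gripper_width: 0.087
grasp_force: 59.1
```

```bash
python3 q.py
```

```text
10.2 [ 0.5954 -0.1823  0.0814] F tool [ 4.4 -1.6  2.6] [ 0.39  0.79 -0.03] [ 1.8e-03 -4.0e-04 -1.0e+00]
axis minus knuckle, tool mm [ 2.5  0.8 -0.6]
```

Emit:
servo_tool --moves '[[[-0.3,-0.5,0,0,0,0,0],[-0.3,-0.5,0,0,0,0,0],[0,0,0,0,0,0,0]]]'

```text
time: 10.58
tool_pos: [0.5954, -0.1828, 0.0815]
tool_rot: [-0.001, 0.346, 0.938, 0.001]
contact_force: [-4.1, 4.7, -2.7]
gripper_width: 0.084
grasp_force: 59.0
```

```bash
python3 q.py
```

```text
10.575 [ 0.5954 -0.1828  0.0815] F tool [6.2 0.9 2.7] [0.71 0.74 0.04] [ 2.4e-03  7.0e-04 -1.0e+00]
axis minus knuckle, tool mm [ 2.8  1.2 -0.5]
```

Emit:
servo_tool --moves '[[[-0.5,0,0,0,0,0,0],[-0.5,0,0,0,0,0,0],[0,0,0,0,0,0,0]]]'

```text
time: 10.95
tool_pos: [0.5954, -0.1828, 0.0815]
tool_rot: [-0.002, 0.346, 0.938, 0.001]
contact_force: [-7.9, 7.2, 0.3]
gripper_width: 0.086
grasp_force: 59.4
```

```bash
python3 q.py
```

```text
10.95 [ 0.5954 -0.1828  0.0815] F tool [10.7  0.3 -0.2] [ 1.04  1.24 -0.  ] [ 5.1e-03  3.0e-04 -1.0e+00]
axis minus knuckle, tool mm [ 2.8  1.2 -0.6]
```

Position is now unchanged while the force rises to 10.7 N, so the knuckle is seated on both faces. I'll check with the outer cameras.

```bash
python3 - <<'E'
from h import *
d=grab('side');s=grab('scene')
a=np.array([.6244,-.206]);u=np.array([.7612,-.6485])
k=manip.state()['tool_pos'][:2]+.04*u
for n,x in(('est',a),('now',k)):print(n,x,proj(d,[[*x,.1195],[*x,.05],[*x,.09],[*x,.055],[*x,.085]]).round(1).tolist())
cv2.imwrite('pics/w6.png',np.hstack([cv2.resize(d['image'][260:350,350:425],(400,480),interpolation=2),cv2.resize(s['image'][255:345,190:265],(400,480),interpolation=2)]))
E
```

```text
est [ 0.6244 -0.206 ] [[397.3, 283.4], [393.3, 309.9], [395.5, 294.9], [393.5, 308.0], [395.2, 296.8]]
now [ 0.62587619 -0.20873271] [[398.6, 284.1], [394.5, 310.6], [396.8, 295.6], [394.8, 308.8], [396.5, 297.6]]
```

View pics/w6.png

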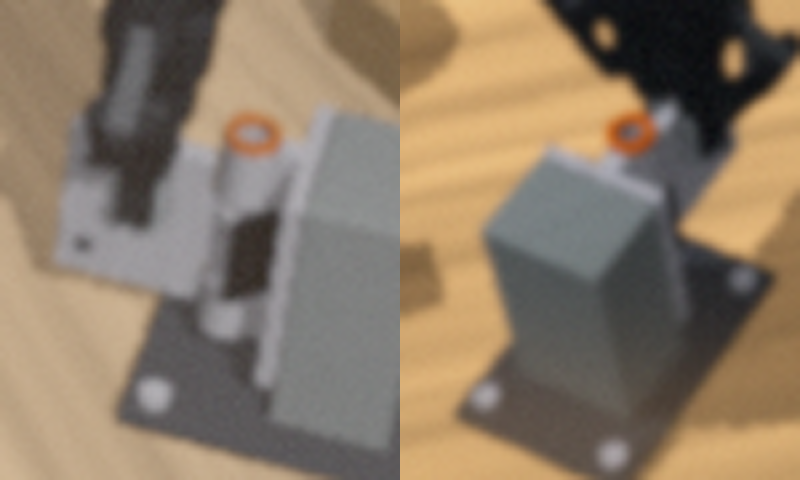

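The plate ends just before the upper knuckle, and the near V arm (black, crop (250,255)) hides most of the leaf's knuckle. I'll do a numeric check of the plate corners: seen at crop (210,150) top and (200,298) bottom.

```bash
python3 - <<'E'
from h import *
d=grab('side');s=manip.state();R=Ro.from_quat(np.roll(s['tool_rot'],-1)).as_matrix();t=s['tool_pos']
for yy in(-.004,.004):
  P=[t+R@np.array([x,yy,z]) for x,z in((-.0275,-.0231),(-.0275,.0469),(.0275,-.0231),(.0275,.0469))]
  print(((proj(d,P)-[350,260])*5.333).round(0).tolist())
g=cv2.cvtColor(d['image'],cv2.COLOR_BGR2HSV)[...,2]
for x in (381,384,386): print('col',x,g[278:324,x].tolist())
for y in (295,300,304): print('row',y,g[y,378:404].tolist())
E
python3 q.py
```

```text
[[218.0, 159.0], [198.0, 298.0], [73.0, 123.0], [59.0, 261.0]]
[[223.0, 145.0], [203.0, 284.0], [79.0, 110.0], [65.0, 248.0]]
col 381 [58, 63, 66, 63, 65, 61, 62, 60, 61, 59, 61, 67, 78, 91, 105, 117, 134, 141, 143, 144, 142, 142, 147, 148, 152, 156, 157, 156, 157, 156, 156, 156, 160, 160, 158, 156, 139, 114, 93, 91, 90, 88, 88, 89, 90, 89]
col 384 [62, 62, 64, 72, 98, 125, 149, 156, 157, 155, 157, 158, 154, 154, 152, 155, 155, 157, 156, 156, 158, 155, 158, 158, 156, 159, 157, 160, 157, 159, 156, 157, 160, 158, 159, 157, 152, 127, 98, 81, 76, 79, 82, 84, 88, 89]
col 386 [111, 122, 136, 150, 170, 185, 194, 193, 186, 179, 172, 168, 161, 156, 154, 157, 157, 156, 156, 158, 155, 157, 154, 157, 156, 158, 154, 156, 156, 157, 156, 154, 153, 148, 148, 141, 132, 115, 97, 80, 83, 84, 84, 81, 78, 87]
row 295 [77, 106, 131, 141, 149, 155, 157, 156, 156, 155, 154, 141, 125, 126, 134, 145, 152, 159, 162, 163, 162, 159, 147, 137, 125, 128]
row 300 [92, 124, 138, 147, 151, 155, 158, 157, 154, 155, 155, 147, 134, 139, 148, 148, 133, 117, 104, 95, 85, 76, 67, 67, 100, 137]
row 304 [151, 153, 157, 157, 155, 157, 157, 156, 154, 156, 152, 136, 122, 111, 103, 83, 66, 59, 54, 59, 53, 53, 58, 87, 127, 146]
11.1 [ 0.5954 -0.1828  0.0815] F tool [11.1 -0.3 -1.4] [ 1.03  1.19 -0.  ] [ 5.e-03  3.e-04 -1.e+00]
axis minus knuckle, tool mm [ 2.8  1.2 -0.6]
```

```bash
python3 -c "
from plant import manip
print(manip.job_done())"
```

```text
the job is handed in; nothing more can be done
None
```

The job is handed in with the leaf still in the gripper: its knuckle is upright in the gap of the collar post, pressed into the V notch at about 11 N and mid-gap to about 1 mm. The V arm hid most of the knuckle from the cameras, so the seating rests on the force readings and the plate edges seen from the side; the position where it seated was about 3 mm from my camera estimate of the hinge axis.

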